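# Index the turntable and load its empty bay

## Task

Turn the work turntable by its brass posts until the empty bay faces the red pointer and the table rests in its stop there; then lay the wooden blank from the green mat flat in that bay, without dropping it, and leave the table at that stop. Leave the blank on the black rubber mat and the other things on the bench where they are.

Things in the scene. Friction and masses are not known exactly. Their poses are not given: they have to be found in the camera images.
- turntable (a joint): the turntable's angle on its fixed grey base (rad, growing anticlockwise seen from above, turns freely past a full turn; a multiple of 2 pi when the empty bay faces the red pointer). Spring-ball stops every pi/4 pull it in from about 0.07 rad away; between stops it stays where it is left. About 4 N on a post turns it.
- axis (a point): centre of the turntable's upper face (a plywood disc 280 mm across, 14 mm thick, its upper face 50 mm above the bench); z up, x and y turn with the disc. The disc has four bays, one every 90 degrees, their centres 78 mm from the axis; three hold finished blanks strapped down (highest point 42 mm above the disc), one is empty
- bay (a point): centre of the floor of the empty bay (level with the disc's upper face), 78 mm from the axis; its own -x points outward from the axis, its y along the bay's long side. Inside 40 mm (x) by 88 mm (y), with a 4 mm thick, 6 mm high aluminium rim all round
- load_point (a point): the place on the fixed base where the empty bay's centre must come: 78 mm from the turntable's axis on the line to the red pointer; z at the disc's upper face
- pointer (a point): top of the red pointer block (30 x 36 mm) on the fixed base beside the disc's edge, 164 mm from the axis, 48 mm above the bench
- green_pad: green bench mat, 90 x 125 x 5 mm, fixed on the bench; the blank to be loaded lies on it. Origin at the centre of its underside
- black_pad: black rubber mat, 90 x 125 x 5 mm, fixed on the bench; the blank lying on it must stay. Origin at the centre of its underside
- maple: loose pale maple blank, 32 (x) x 80 (y) x 34 mm (z); origin at the centre of its underside. On either mat at the start
- walnut: loose dark walnut blank, same size 32 (x) x 80 (y) x 34 mm (z); origin at the centre of its underside. On the other mat at the start
- post0 (a point): top of one of four upright brass posts on the disc (16 mm across, 50 mm tall, 120 mm from the axis, midway between bays) by which it is turned
- post1 (a point): top of one of four upright brass posts on the disc (16 mm across, 50 mm tall, 120 mm from the axis, midway between bays) by which it is turned
- post2 (a point): top of one of four upright brass posts on the disc (16 mm across, 50 mm tall, 120 mm from the axis, midway between bays) by which it is turned
- post3 (a point): top of one of four upright brass posts on the disc (16 mm across, 50 mm tall, 120 mm from the axis, midway between bays) by which it is turned
- glue: bystander: yellow glue bottle with a red cap, 48 mm across, 130 mm tall; origin at the centre of its underside
- stain: bystander: amber jar with a steel lid, 60 mm across, 70 mm tall; origin at the centre of its underside
- sander: bystander: cork sanding block with a red sole, 55 x 95 x 30 mm; origin at the centre of its underside
- mallet: bystander: wooden mallet lying down, head 70 x 120 x 60 mm, handle 190 mm toward its own -x; origin at the centre of its underside
- straightedge: bystander: steel straightedge, 30 x 300 x 6 mm; origin at the centre of its underside
- brush_cup: bystander: blue ceramic cup, 80 mm across, 100 mm tall; origin at the centre of its underside
There are look-alikes about, which are no part of the job. What is shaped like the walnut but blue or pink is not meant. Of the things that look like the black_pad, take the one that is farthest from the robot's base at the start.

How it is judged (in metres and radians):
On the way:
1. the empty bay, still empty, stands at the red pointer and the turntable is at rest (horizontal distance between bay and load_point below 0.006 m and velocity of joint turntable between -0.05 and 0.05 rad/s and distance between each of maple, walnut and bay above 0.07 m), for 0.3 s.
At the end, for the whole second after the job is handed in: Bay centre within 6 mm of the load point, table at rest. The green-mat blank lies in the bay: within 7 mm of its centre each way, 4 mm of its floor, tilt < 0.08 rad, long side along the bay within 0.2 rad, released, at rest. The other blank is on the black mat, moved < 20 mm (horizontal distance between bay and load_point below 0.006 m and velocity of joint turntable between -0.05 and 0.05 rad/s and ((x of maple in the frame of bay between -0.007 and 0.007 m and y of maple in the frame of bay between -0.007 and 0.007 m and z of maple in the frame of bay between -0.004 and 0.004 m and angle between maple's own z axis and vertical below 0.08 rad and angle between the y axis of maple and the y axis of bay, either way round below 0.2 rad and linear speed of maple below 0.02 m/s and contact force between maple and the fingers below 0.1 N and distance of walnut from where it was at the start of the episode below 0.02 m and horizontal distance between walnut and black_pad below 0.05 m) or (x of walnut in the frame of bay between -0.007 and 0.007 m and y of walnut in the frame of bay between -0.007 and 0.007 m and z of walnut in the frame of bay between -0.004 and 0.004 m and angle between walnut's own z axis and vertical below 0.08 rad and angle between the y axis of walnut and the y axis of bay, either way round below 0.2 rad and linear speed of walnut below 0.02 m/s and contact force between walnut and the fingers below 0.1 N and distance of maple from where it was at the start of the episode below 0.02 m and horizontal distance between maple and black_pad below 0.05 m))); the robot touches nothing.
It fails at once if a bystander is moved by more than 30 mm (distance of any of glue, stain, sander, mallet, straightedge, brush_cup from where it was at the start of the episode above 0.03 m).
It fails at once if a blank is dropped (falls free faster than 0.75 m/s) ((linear speed of maple above 0.75 m/s and contact force between maple and the fingers below 0.05 N) or (linear speed of walnut above 0.75 m/s and contact force between walnut and the fingers below 0.05 N)).
It also fails if it takes over 67 s, if anything falls off the work surface, if the arm or the gripper's body presses on something with over 40 N, if the wrist force passes 120 N, or if a joint passes its speed limit or range.

## Robot

A 6-joint arm with a two-finger parallel gripper is mounted at the origin on the work surface. World frame = base frame: x ahead of the robot, y to its left, z up, the work surface at z = 0. Lengths are in m, angles in degrees, forces in N, time in s.
With the tool pointing down it reaches from about 0.25 to 0.725 m from the base axis. Payload 9.7 kg.
Tool frame: the origin (TCP) lies between the finger pads; the fingertips stand 19 mm ahead of it and the grasp point (between the pads) is the TCP; x points along the fingers, y is the direction in which the jaws open and shut, and the axes are right-handed (so a half turn about x gives the same grasp; the last joint's range is limited). The gripper opens to 85 mm and grips with 20 to 120 N. Pads are 22 mm wide; open, the fingers measure 114 mm over their backs; the gripper's body (76 mm by 85 mm) begins 54 mm behind the grasp point. The pads swing forward as they close: fully open they stand 13 mm farther back than shut.
Start: joints at [-76.834, 4.979, 10.078, 95.1, 0, 90], TCP at [0.125, -0.536, 0.25] pointing down, gripper open.
Joint ranges: [-179.16, 179.16], [-48.56, 103.87], [-65.8, 70.77], [-126.05, 130.52], [-82.76, 87.17], [-180, 180]. Speed limits (degrees/s): [127.2, 127.2, 147.25, 180, 180, 180].

## Interface

Orientations are given as [roll, pitch, yaw] about the fixed x, y, z axes, in that order (R = Rz(yaw) Ry(pitch) Rx(roll)).
In Python, from workcell import bot gives the robot as it stands. The module is installed in compiled form; this text tells all that it offers.
- The arm moves only by the shell command python3 -m handwheel 'ROWS' [FORCE]. ROWS is JSON, a list of rows, each a list of 7 numbers: the turn, a rotation vector about the tool's x, y, z in degrees, then the shift along the tool's x, y, z in m, then the closure, from -1 (fully open) to 1 (shut), so that 0 is half open. In form: [[ax, ay, az, dx, dy, dz, fingers], ...]. A call has 1 to 20 rows; each row is the pose to reach, as a shift and turn from the pose commanded when the call began, along the tool's axes at that moment; what a row does not reach only later rows make up. A row lasts 1/8 s, in which the tool goes at most 62.5 mm and 10.7 degrees, less where a joint would pass 70% of its speed; a pose out of reach is approached as far as the arm can. A call with a gripper value outside its range is refused whole. The fingers move at their own pace and stop on an object; FORCE is the grip in N (left out, the last holds). Time passes only in rows, so rows that repeat a pose let the fingers close. It gives the time, the measured TCP pose, the force and the opening at its end, in the units of the state.
- bot.get_obs(): the state, without advancing time (a new reading comes with each control period).
- bot.camera(name): name is "side" or "top" or "wrist"; returns a dict with "frame" (480x640x3 uint8, red, green, blue), "fx", "fy", "cx", "cy" (pixels), "k1" (the pictures are not rectified: a ray, as slopes to the right and down, at radius r is drawn at 1 + k1 r^2 times it, then the intrinsics apply), "R" (3x3) and "t" (3): a world point X has camera coordinates R X + t; the wrist camera has in their place "tool_from_camera" (4x4, takes a point from camera to tool coordinates, whose origin is the TCP and whose axes are the tool frame's). Camera axes: x right, y down, z forward; pixel columns grow to the right and rows downward; lengths in m; the calibration is good to about 2 mm. A picture is of the moment at which its call begins: read the wrist's pose just before it. There is no depth.
- bot.job_done(): hands the job in, once; it reports no verdict.
Trained networks look in a picture, given as the dict that the camera call returned (one of the last four; its "shot" number tells which), for a name from the list of things; names that differ only in an ending like _2 or _b are one class to them, and where a whole thing is asked for, a point or a joint stands for the part that bears it (a point fixed in the world has none). Each returns a list of dicts, best first, with "conf" (0 to 1); they miss things now and then, are a little off and sometimes report something else, mostly with a low value. They report only what shows in the picture. A call takes as long as a camera call. They do not tell look-alikes from the thing itself.
- bot.look_for(name, picture): "bbox" ([left, top, width, height] as shares, 0 to 1, of the picture: columns of its width, rows of its height, round what is visible of it).
- bot.tip_of(name, picture): "centre" ([column, row] as shares, 0 to 1, of the picture: columns of its width, rows of its height: a listed point, or the origin of a listed thing).
The state is a dict: "time": time; "q": joint angles; "qd": joint speeds; "joint_efforts": joint torques, N m; "ee_pos": TCP position; "tcp_rot": TCP orientation; "wrist_force": force on the tool from outside, world axes, zero at the start; "torque": the same for the moment, N m; "opening": finger opening in m.
Only numpy, scipy, OpenCV 4.12 (cv2) and the standard library are available. Lean on these libraries where they do the work, as an engineer would, in place of code of your own. Each camera call takes 0.05 s, during which the arm holds its last target.

## Working session

There is one attempt and no reset: what is moved stays moved. The work goes in short steps, Python scripts to look and compute and a shell command to move; the robot and the scene stay as the last step left them, time stands still between calls to the robot, and variables do not carry over. Pictures are saved under pics/ and viewed, and the job is handed in when it is done.

```bash
mkdir -p pics
cat > h.py <<'E'
import numpy as np,cv2
from workcell import bot
from scipy.spatial.transform import Rotation as Ro
def ray(c,px,tool=None):
    u=(px[0]-c['cx'])/c['fx'];v=(px[1]-c['cy'])/c['fy']
    rd=np.hypot(u,v);r=rd
    for _ in range(50): r=rd/(1+c['k1']*r*r)
    s=r/rd if rd>0 else 1
    d=np.array([u*s,v*s,1.0])
    if 'R' in c:
        R=np.array(c['R']);t=np.array(c['t']);return -R.T@t,R.T@d
    T=np.array(c['tool_from_camera']);p,Rt=tool
    return Rt@T[:3,3]+p,Rt@T[:3,:3]@d
def at(c,px,z,tool=None):
    o,d=ray(c,px,tool);return o+d*(z-o[2])/d[2]
def pose():
    s=bot.get_obs();r=s['tcp_rot'];return np.array(s['ee_pos']),Ro.from_euler('xyz',r,degrees=True).as_matrix()
def proj(c,X,tool=None):
    X=np.array(X,float)
    if 'R' in c: x=np.array(c['R'])@X+np.array(c['t'])
    else:
        T=np.array(c['tool_from_camera']);p,Rt=tool
        x=T[:3,:3].T@(Rt.T@(X-p)-T[:3,3])
    s=x[:2]/x[2];s=s*(1+c['k1']*(s@s));return np.array([s[0]*c['fx']+c['cx'],s[1]*c['fy']+c['cy']])
def save(c,n): cv2.imwrite('pics/'+n+'.png',cv2.cvtColor(c['frame'],cv2.COLOR_RGB2BGR))
E
python3 - <<'E'
from h import *
s=bot.get_obs();print(s)
for n in ('top','side'):
    c=bot.camera(n);save(c,n+'0')
    print(n,{k:c[k] for k in c if k!='frame'})
    for k,z in dict(axis=.05,bay=.05,pointer=.048,post0=.1,green_pad=0,black_pad=0,maple=.005,walnut=.005,glue=0,stain=0,sander=0,mallet=0,straightedge=0,brush_cup=0).items():
        for r in bot.tip_of(k,c)[:5]:
            px=(r['centre'][0]*640,r['centre'][1]*480);print(n,k,round(r['conf'],2),np.round(px),np.round(at(c,px,z),3))
E
```

```text
{'time': 0.0, 'q': array([-7.68370666e+01,  5.01164510e+00,  1.00320350e+01,  9.51014354e+01,
        2.08607997e-04,  9.00014396e+01]), 'qd': array([ 0.00654243,  0.04870178, -0.03198521, -0.02568024, -0.05015252,
        0.02325904]), 'joint_efforts': array([-1.71438160e-04, -5.20384419e+01,  4.64808047e+01,  1.63295120e-02,
       -8.54031214e-05,  2.16636224e-06]), 'ee_pos': array([ 0.12519496, -0.53532475,  0.24955618]), 'tcp_rot': array([-90.14603705,  89.91895422, 103.01545654]), 'wrist_force': array([ 0.22357862, -0.00250955, -0.19488013]), 'torque': array([ 0.00787332, -0.02513567, -0.02303484]), 'opening': 0.08550718879788873}
top {'fx': 535.0204513120835, 'fy': 535.0204513120835, 'cx': 324.45550507654207, 'cy': 243.04769363599297, 'k1': -0.14212617350013537, 'R': array([[ 0.05790231, -0.99831087,  0.00476784],
       [-0.9724972 , -0.05748308, -0.22570974],
       [ 0.22560255,  0.0084324 , -0.97418293]]), 't': array([-0.02921764,  0.53926044,  1.21798622]), 'shot': 1}
top axis 0.56 [347. 226.] [ 0.588 -0.051  0.05 ]
top bay 0.91 [366. 202.] [ 0.651 -0.095  0.05 ]
top poin
[... 2226 characters left out ...]
14.] [ 0.321 -0.348  0.005]
side walnut 0.59 [311. 231.] [ 0.529 -0.189  0.005]
side walnut 0.51 [336. 209.] [ 0.466 -0.365  0.005]
side walnut 0.47 [303. 212.] [ 0.581 -0.323  0.005]
side glue 0.72 [211. 326.] [0.699 0.31  0.   ]
side glue 0.37 [285. 208.] [ 0.656 -0.352  0.   ]
side stain 0.92 [274. 209.] [ 0.694 -0.336  0.   ]
side stain 0.24 [365. 235.] [ 0.347 -0.198  0.   ]
side sander 0.92 [367. 239.] [ 0.339 -0.176  0.   ]
side sander 0.45 [228. 253.] [ 0.767 -0.018  0.   ]
side mallet 0.75 [235. 401.] [0.566 0.521 0.   ]
side mallet 0.45 [310. 194.] [ 0.586 -0.485  0.   ]
side straightedge 0.58 [226. 254.] [ 0.772 -0.013  0.   ]
side brush_cup 0.89 [312. 191.] [ 0.582 -0.518  0.   ]
```

View pics/top0.png

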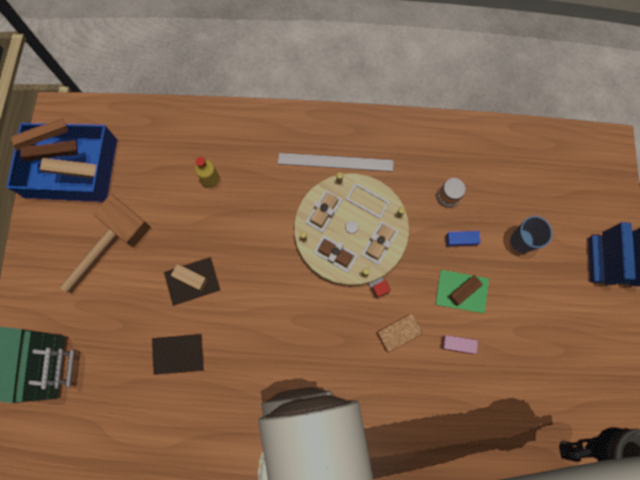

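View pics/side0.png

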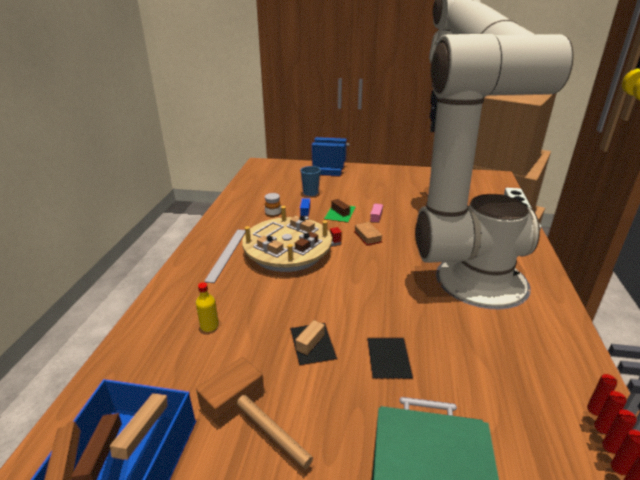

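The top view shows the turntable at px (352,228) with its empty bay at (368,201) and the red pointer at (380,288). The walnut is on the green mat at (465,291), and the maple is on the far black mat at (190,280). So the walnut is the target. Next I fit the table pose from both cameras.

```bash
cat > fit.py <<'E'
from h import *
from scipy.optimize import least_squares
def fit(names=('top','side'),guess=(.583,-.053,np.radians(-33)),cs=None,tools=None,verbose=1):
    cs=cs or [bot.camera(n) for n in names]
    obs=[]
    for i,c in enumerate(cs):
        for k in ('post0','bay','axis','pointer'):
            for r in bot.tip_of(k,c)[:8]:
                if r['conf']>.45: obs.append((i,k,np.array(r['centre'])*[640,480]))
    def pts(p):
        x,y,a,b=p;P=lambda r,t,z:[x+r*np.cos(t),y+r*np.sin(t),z]
        return [('post0',P(.12,a+np.pi/4+j*np.pi/2,.1)) for j in range(4)]+[('bay',P(.078,a,.05)),('axis',[x,y,.05]),('pointer',P(.164,b,.048))]
    def res(p):
        out=[]
        Q=pts(p)
        for i,k,px in obs:
            e=[(proj(cs[i],X,tools[i] if tools else None)-px) for kk,X in Q if kk==k]
            e=min(e,key=np.linalg.norm);out+=list(e)
        return np.array(out)
    s=least_squares(res,[*guess,np.radians(-146)] if len(guess)==3 else guess,loss='soft_l1',f_scale=1.5,x_scale=[.01,.01,.1,.1])
    r=res(s.x).reshape(-1,2)
    if verbose:
        for (i,k,px),e in zip(obs,r): print(i,k,np.round(px),np.round(e,1))
    print('axis',np.round(s.x[:2],4),'bay deg',np.degrees(s.x[2]).round(2),'ptr deg',np.degrees(s.x[3]).round(2))
    return s.x,cs
if __name__=='__main__':
    p,cs=fit()
    x,y,a,b=p
    for j in range(4):
        t=a+np.pi/4+j*np.pi/2;print('post',np.degrees(t).round(1),np.round([x+.12*np.cos(t),y+.12*np.sin(t)],4))
    p0,R=pose();print(R.round(3),p0)
    c=bot.camera('wrist');save(c,'w0');print(c['tool_from_camera'],c['fx'])
E
python3 fit.py
```

```text
0 post0 [400. 211.] [0.4 0.1]
0 post0 [363. 269.] [-0.1  2.1]
0 post0 [300. 232.] [0.5 1. ]
0 bay [366. 202.] [ 0.6 -0.7]
0 axis [350. 228.] [ 0.1 -0.4]
0 pointer [381. 287.] [-0.7  0.9]
0 pointer [129. 222.] [251.   66.1]
1 post0 [291. 248.] [-3.1 -2.9]
1 post0 [324. 220.] [0.1 2.2]
1 post0 [286. 236.] [1.5 8.5]
1 post0 [249. 229.] [-3.1 -2.5]
1 post0 [284. 204.] [-0.6  2.8]
1 bay [269. 229.] [-1.5  1.6]
1 axis [287. 235.] [-0.8  3. ]
1 pointer [336. 229.] [-1.5  0.4]
axis [ 0.5849 -0.0572] bay deg -28.89 ptr deg -151.35
post 16.1 [ 0.7002 -0.0239]
post 106.1 [0.5516 0.0581]
post 196.1 [ 0.4697 -0.0905]
post 286.1 [ 0.6182 -0.1725]
[[-0.     0.228 -0.974]
 [ 0.    -0.974 -0.228]
 [-1.    -0.     0.   ]] [ 0.12527731 -0.53553158  0.25028462]
[[-2.57141627e-04 -3.02608360e-01  9.53114954e-01 -1.23690459e-01]
 [ 9.99999458e-01  8.83727662e-04  5.50368939e-04  3.60265991e-04]
 [-1.00884029e-03  9.53114579e-01  3.02607968e-01 -7.66742851e-02]
 [ 0.00000000e+00  0.00000000e+00  0.00000000e+00  1.00000000e+00]] 358.69819447407696
```

```bash
python3 -m handwheel '[[0,0,0,-0.03,-0.03,-0.055,0],[0,0,0,-0.05,-0.06,-0.11,0],[0,0,0,-0.05,-0.09,-0.165,0],[0,0,0,-0.05,-0.12,-0.22,0],[0,0,0,-0.05,-0.15,-0.275,0],[0,0,0,-0.05,-0.18,-0.33,0],[0,0,0,-0.05,-0.21,-0.38,0],[0,0,0,-0.05,-0.24,-0.43,0],[0,0,0,-0.05,-0.264,-0.478,0],[0,0,0,-0.05,-0.264,-0.478,0],[0,0,0,-0.05,-0.264,-0.478,0],[0,0,0,-0.05,-0.264,-0.478,0]]'
python3 - <<'E'
from h import *
print(bot.get_obs()['q'].round(1));T=pose();c=bot.camera('wrist');save(c,'w1');print(T[0])
for k,z in dict(axis=.05,bay=.05,pointer=.048,post0=.1,green_pad=0,walnut=.005).items():
    for r in bot.tip_of(k,c)[:5]:
        px=(r['centre'][0]*640,r['centre'][1]*480);print(k,round(r['conf'],2),np.round(px),np.round(at(c,px,z,T),3))
E
```

```text
time: 3.55
ee_pos: [0.5299, -0.1705, 0.3007]
tcp_rot: [132.6, 90.0, -34.3]
wrist_force: [-0.6, 0.8, -0.2]
opening: 0.0427
[-17.8   7.4  18.4 101.   -0.  149.1]
[ 0.52987792 -0.17046947  0.30067325]
axis 0.71 [221. 116.] [ 0.587 -0.06   0.05 ]
bay 0.66 [268.  51.] [ 0.657 -0.095  0.05 ]
bay 0.24 [224. 119.] [ 0.586 -0.063  0.05 ]
pointer 0.63 [267. 266.] [ 0.438 -0.135  0.048]
post0 0.89 [227. 247.] [ 0.472 -0.097  0.1  ]
post0 0.63 [ 72. 131.] [0.549 0.057 0.1  ]
post0 0.58 [345. 105.] [ 0.623 -0.174  0.1  ]
post0 0.17 [271.  56.] [ 0.646 -0.106  0.1  ]
green_pad 0.95 [431. 272.] [ 0.456 -0.34   0.   ]
green_pad 0.54 [230. 246.] [ 0.434 -0.083  0.   ]
walnut 0.96 [464. 178.] [ 0.583 -0.338  0.005]
walnut 0.91 [435. 279.] [ 0.45  -0.347  0.005]
```

View pics/w1.png

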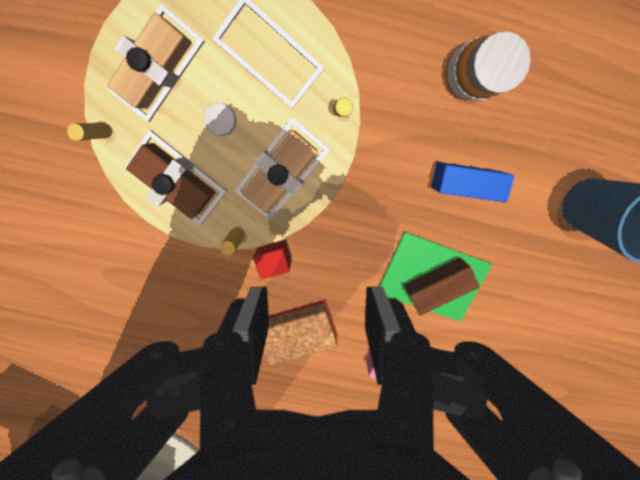

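The wrist view shows post tops at px (344,106), (232,240) and (76,131), the empty bay at (268,52), the pointer at (270,259) and the walnut at (440,285). That puts the axis near (0.586, -0.058), consistent with the earlier fit. Next I move above the post at about (0.622, -0.174).

```bash
python3 -m handwheel '[[0,0,0,0,0.012,-0.045,0],[0,0,0,0.03,0.024,-0.09,0],[0,0,0,0.08,0.024,-0.09,0],[0,0,0,0.12,0.024,-0.09,0],[0,0,0,0.15,0.024,-0.09,0],[0,0,0,0.15,0.024,-0.09,0],[0,0,0,0.15,0.024,-0.09,0]]'
python3 - <<'E'
from h import *
T=pose();c=bot.camera('wrist');save(c,'w2');print(T[0])
for r in bot.tip_of('post0',c)[:5]:
        px=(r['centre'][0]*640,r['centre'][1]*480);print(round(r['conf'],2),np.round(px),np.round(at(c,px,.1,T),4))
for r in bot.tip_of('pointer',c)[:5]:
        px=(r['centre'][0]*640,r['centre'][1]*480);print(round(r['conf'],2),np.round(px),np.round(at(c,px,.048,T),4))
print(proj(c,T[0]+[0,0,-.05],T))
E
```

```text
time: 4.78
ee_pos: [0.6241, -0.1726, 0.152]
tcp_rot: [150.5, 89.9, -16.4]
wrist_force: [-0.7, -0.6, 1.3]
opening: 0.0431
[ 0.62407    -0.1726439   0.15195575]
0.82 [314. 275.] [ 0.622  -0.1723  0.1   ]
0.67 [148. 453.] [ 0.472  -0.0953  0.1   ]
0.57 [37. 55.] [ 0.6991 -0.0236  0.1   ]
[315.26735021 273.00930321]
```

View pics/w2.png

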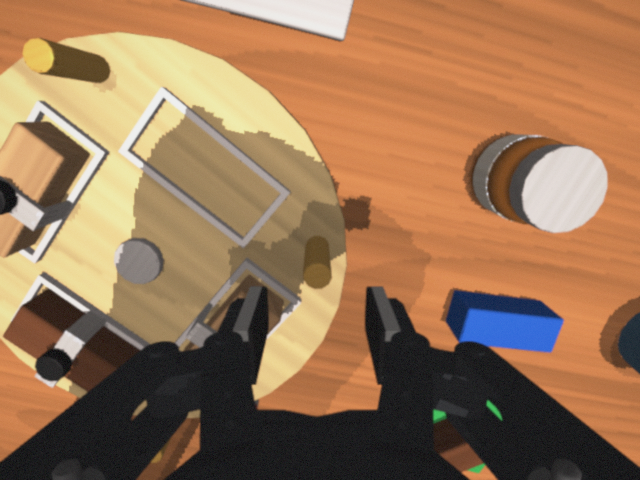

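Post confirmed between the jaws at (314,275). I pin down the pointer direction by colour from the saved wrist view and the top camera.

Run:
```python
from h import *
c=bot.camera('wrist'); im=cv2.imread('pics/w1.png')
p=np.array([.5299,-.1705,.3007]);R=pose()[1];T=(p,R)
hsv=cv2.cvtColor(im,cv2.COLOR_BGR2HSV)
m=(((hsv[...,0]<6)|(hsv[...,0]>174))&(hsv[...,1]>150)&(hsv[...,2]>90)).astype(np.uint8)
m[:, :240]=0;m[:,310:]=0;m[:235]=0;m[285:]=0
print(m.sum());cv2.imwrite('pics/crop.png',cv2.resize(im[225:295,225:315],None,fx=7,fy=7,interpolation=cv2.INTER_CUBIC))
for j in range(0,360,2):
    pass
ax=np.array([.5857,-.0587])
for a in range(-156,-145,2):
    t=np.radians(a);print(a,proj(c,[ax[0]+.164*np.cos(t),ax[1]+.164*np.sin(t),.048],T).round(1))
```

```text
779
-156 [257.9 266.6]
-154 [262.8 265.7]
-152 [267.6 264.6]
-150 [272.5 263.3]
-148 [277.2 261.9]
-146 [281.9 260.3]
```

View pics/crop.png

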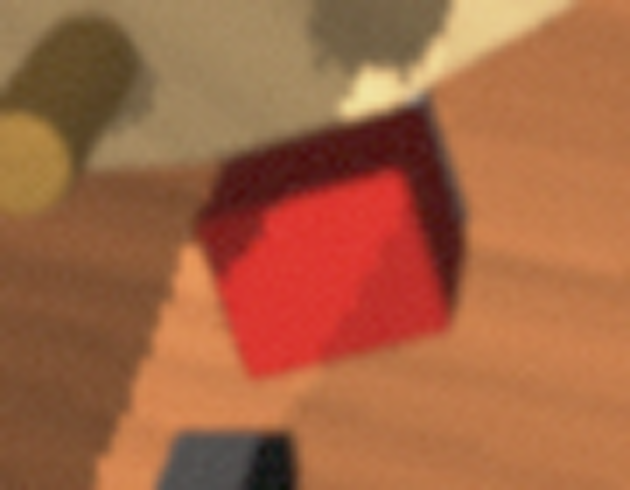

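Pointer top face centre is at about (271.8,264), which gives -150.5°. The table therefore has to turn about -123° (clockwise). Next I descend and grip the post.

```bash
python3 -m handwheel '[[0,0,0,0.035,0,0.002,0],[0,0,0,0.067,0,0.002,0],[0,0,0,0.067,0,0.002,0],[0,0,0,0.067,0,0.002,1],[0,0,0,0.067,0,0.002,1],[0,0,0,0.067,0,0.002,1],[0,0,0,0.067,0,0.002,1]]' 25
python3 - <<'E'
from h import *
P,R=pose();print(P,R.round(3))
ax=np.array([.5857,-.0587]);d=np.array([.6220,-.1723])-ax;a0=np.arctan2(d[1],d[0])
print(np.degrees(a0),np.hypot(*d))
p0=ax+.12*np.array([np.cos(a0),np.sin(a0)])
for k in range(0,19):
    a=a0-np.radians(123.3)*k/18
    q=ax+.12*np.array([np.cos(a),np.sin(a)])-p0
    print(k,(R.T@np.array([q[0],q[1],0])).round(3))
E
```

```text
time: 5.85
ee_pos: [0.6228, -0.1734, 0.0855]
tcp_rot: [148.0, 89.8, -18.9]
wrist_force: [0.0, -1.2, 5.9]
opening: 0.0156
[ 0.62277637 -0.17337896  0.08551831] [[ 0.003  0.228 -0.974]
 [-0.001 -0.974 -0.228]
 [-1.     0.002 -0.003]]
-72.27912230194447 0.11925875229935957
0 [0. 0. 0.]
1 [-0.     0.     0.014]
2 [-0.    -0.001  0.029]
3 [-0.    -0.004  0.043]
4 [-0.    -0.009  0.056]
5 [-0.    -0.015  0.069]
6 [-0.    -0.023  0.081]
7 [-0.    -0.032  0.092]
8 [-0.    -0.043  0.102]
9 [-0.    -0.054  0.11 ]
10 [-0.    -0.067  0.117]
11 [-0.001 -0.08   0.123]
12 [-0.001 -0.094  0.127]
13 [-0.001 -0.108  0.129]
14 [-0.001 -0.122  0.13 ]
15 [-0.001 -0.137  0.128]
16 [-0.001 -0.151  0.125]
17 [-0.001 -0.164  0.121]
18 [-0.001 -0.177  0.115]
```

```bash
python3 -m handwheel '[[0,0,0,0,0,0.007,1],[0,0,0,0,0,0.014,1],[0,0,0,0,-0.001,0.029,1],[0,0,0,0,-0.004,0.043,1],[0,0,0,0,-0.009,0.056,1],[0,0,0,0,-0.015,0.069,1],[0,0,0,0,-0.023,0.081,1],[0,0,0,0,-0.032,0.092,1],[0,0,0,0,-0.043,0.102,1],[0,0,0,0,-0.054,0.11,1],[0,0,0,0,-0.054,0.11,1]]'
python3 - <<'E'
from h import *
T=pose();c=bot.camera('wrist');save(c,'w3');print(T[0])
for r in bot.tip_of('post0',c)[:5]:
        px=(r['centre'][0]*640,r['centre'][1]*480);print(round(r['conf'],2),np.round(px),np.round(at(c,px,.1,T),4))
E
```

```text
time: 7.22
ee_pos: [0.4996, -0.1485, 0.0852]
tcp_rot: [51.4, 89.5, -115.6]
wrist_force: [-19.8, -20.2, 13.5]
opening: 0.0149
[ 0.49957304 -0.14847783  0.085166  ]
0.93 [317. 335.] [ 0.5047 -0.148   0.1   ]
```

View pics/w3.png

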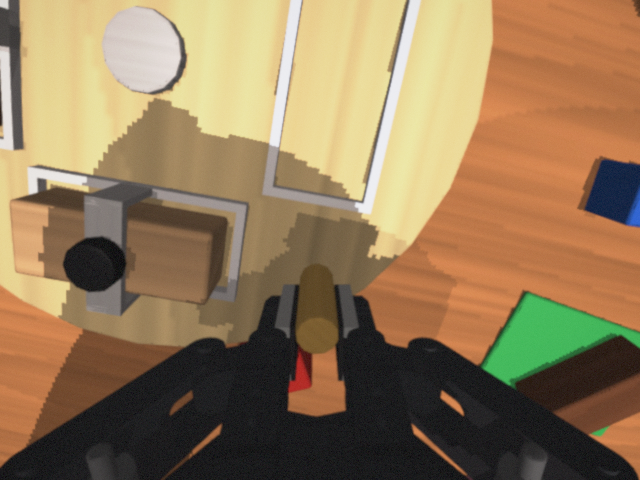

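```bash
python3 -c "
from h import *
s=bot.get_obs();print(s['time'],s['ee_pos'],s['wrist_force'],s['torque'],s['tcp_rot'])
T=pose();c=bot.camera('wrist')
for d in (0,.005): print(proj(c,[T[0][0]+d,T[0][1],.1],T))
"
```

```text
7.325 [ 0.49986006 -0.1487387   0.0851508 ] [-20.31177229 -20.22681165  14.77756658] [-3.67382966  3.73322894 -0.02749645] [  51.67215249   89.51532557 -115.34927626]
[315.21912824 347.0293953 ]
[318.41866458 335.26747404]
```

The tool carries about 28 N in the radial direction, so my arc and the true one differ by a few mm. I loosen to a cage so the force drops, then measure again.

```bash
python3 -m handwheel '[[0,0,0,0,0,0,0.4],[0,0,0,0,0,0,0.4],[0,0,0,0,0,0,0.4]]'
python3 - <<'E'
from h import *
print(bot.get_obs()['wrist_force'])
T=pose();c=bot.camera('wrist');save(c,'w4');print(T[0])
for k,z in (('post0',.1),('bay',.05),('axis',.05),('pointer',.048)):
  for r in bot.tip_of(k,c)[:5]:
        px=(r['centre'][0]*640,r['centre'][1]*480);print(k,round(r['conf'],2),np.round(px),np.round(at(c,px,z,T),4))
from fit import fit
p,cs=fit(('top','side'),(.5857,-.0587,np.radians(-89)),verbose=0)
for c,n in zip(cs,('top4','side4')):save(c,n)
E
```

```text
time: 7.75
ee_pos: [0.5025, -0.1452, 0.0834]
tcp_rot: [-159.5, 90.0, 33.7]
wrist_force: [-0.2, -0.4, -0.5]
opening: 0.0257
[-0.20961651 -0.36231346 -0.46509199]
[ 0.50252376 -0.14515217  0.08342614]
post0 0.68 [324. 347.] [ 0.5042 -0.1479  0.1   ]
bay 0.7 [345. 100.] [ 0.5881 -0.1376  0.05  ]
axis 0.8 [157.  66.] [ 0.5835 -0.0601  0.05  ]
pointer 0.59 [276. 383.] [ 0.4405 -0.1381  0.048 ]
axis [ 0.5841 -0.0624] bay deg -87.59 ptr deg -147.64
```

View pics/w4.png

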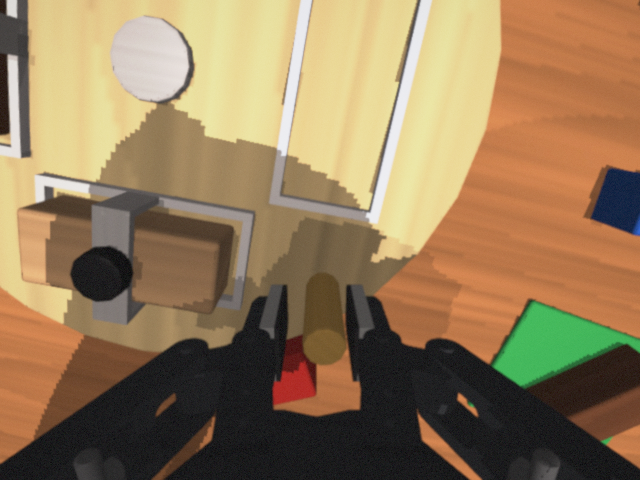

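View pics/side4.png

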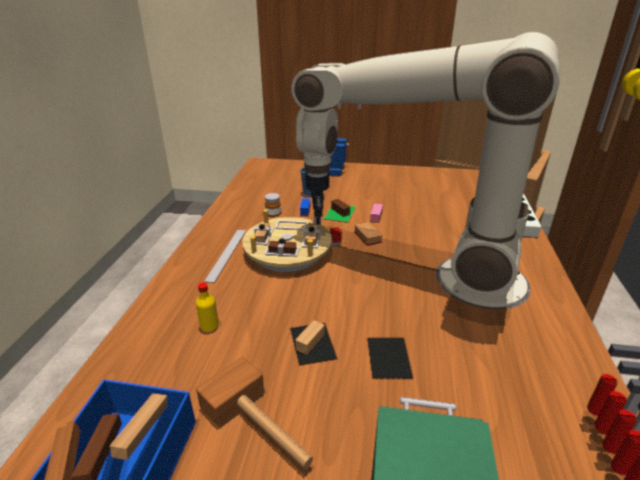

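Run:
```python
from h import *
P,R=pose();ax=np.array([.5845,-.0597])
for k in range(0,13):
    a=np.radians(-132.2-64*k/12)
    q=ax+.12*np.array([np.cos(a),np.sin(a)])-P[:2]
    print(k,(R.T@np.array([q[0],q[1],0])).round(3))
```

```text
0 [ 0.     0.003 -0.001]
1 [-0.    -0.006  0.005]
2 [-0.    -0.016  0.01 ]
3 [-0.    -0.026  0.014]
4 [-0.    -0.037  0.017]
5 [-0.    -0.048  0.019]
6 [-0.    -0.059  0.02 ]
7 [-0.   -0.07  0.02]
8 [-0.    -0.082  0.019]
9 [-0.    -0.092  0.017]
10 [-0.    -0.103  0.014]
11 [-0.    -0.114  0.01 ]
12 [-0.    -0.124  0.005]
```

```bash
python3 -m handwheel '[[0,0,0,0,0.003,-0.001,0.5],[0,0,0,0,0.003,-0.001,0.55],[0,0,0,0,-0.006,0.005,0.55],[0,0,0,0,-0.016,0.01,0.55],[0,0,0,0,-0.026,0.014,0.55],[0,0,0,0,-0.037,0.017,0.55],[0,0,0,0,-0.048,0.019,0.55],[0,0,0,0,-0.059,0.02,0.55],[0,0,0,0,-0.07,0.02,0.55],[0,0,0,0,-0.082,0.019,0.55],[0,0,0,0,-0.092,0.017,0.55],[0,0,0,0,-0.103,0.014,0.55],[0,0,0,0,-0.114,0.01,0.55],[0,0,0,0,-0.12,0.0075,0.55],[0,0,0,0,-0.124,0.005,0.55],[0,0,0,0,-0.124,0.005,0.55]]'
python3 - <<'E'
from h import *
T=pose();c=bot.camera('wrist');save(c,'w5');print(T[0])
for k,z in (('post0',.1),('bay',.05),('axis',.05),('pointer',.048)):
  for r in bot.tip_of(k,c)[:5]:
        px=(r['centre'][0]*640,r['centre'][1]*480);print(k,round(r['conf'],2),np.round(px),np.round(at(c,px,z,T),4))
E
```

```text
time: 10.5
ee_pos: [0.4693, -0.0256, 0.0832]
tcp_rot: [4.9, 90.0, -161.9]
wrist_force: [-0.1, -0.9, -1.1]
opening: 0.019
[ 0.46934767 -0.02559456  0.08323374]
post0 0.91 [317. 349.] [ 0.4699 -0.0261  0.1   ]
bay 0.69 [489. 228.] [ 0.5167 -0.0969  0.05  ]
axis 0.83 [464.  51.] [ 0.5845 -0.0602  0.05  ]
pointer 0.58 [503. 373.] [ 0.4412 -0.1368  0.048 ]
```

View pics/w5.png

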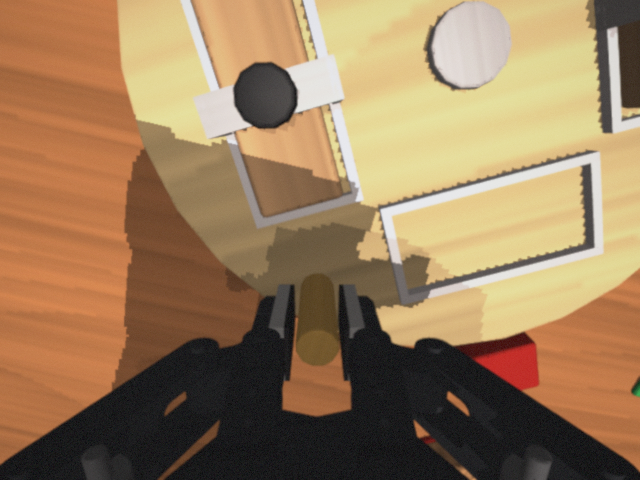

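The empty bay is now at -151.6° and the pointer at -151.9° about the axis. Next I open, lift off and look at both the table and the walnut.

```bash
python3 -m handwheel '[[0,0,0,0,0,0,0.3],[0,0,0,0,0,0,0],[0,0,0,-0.02,0,0,0],[0,0,0,-0.07,0,0,0],[0,0,0,-0.13,0.03,0.01,-0.5],[0,0,0,-0.18,0.08,0.02,-1],[0,0,0,-0.215,0.13,0.03,-1],[0,0,0,-0.215,0.18,0.04,-1],[0,0,0,-0.215,0.19,0.044,-1],[0,0,0,-0.215,0.19,0.044,-1],[0,0,0,-0.215,0.19,0.044,-1],[0,0,0,-0.215,0.19,0.044,-1]]'
python3 - <<'E'
from h import *
T=pose();c=bot.camera('wrist');save(c,'w6');print(T[0]);np.save('T6.npy',np.hstack([T[1],T[0][:,None]]))
for k,z in (('post0',.1),('bay',.05),('axis',.05),('pointer',.048),('walnut',.005),('green_pad',0)):
  for r in bot.tip_of(k,c)[:5]:
        px=(r['centre'][0]*640,r['centre'][1]*480);print(k,round(r['conf'],2),np.round(px),np.round(at(c,px,z,T),4))
E
```

```text
time: 12.25
ee_pos: [0.4697, -0.2196, 0.2983]
tcp_rot: [-131.3, 90.0, 61.9]
wrist_force: [0.1, 0.3, -0.2]
opening: 0.0851
[ 0.469737   -0.21963568  0.29833335]
post0 0.65 [285. 103.] [ 0.5527 -0.1732  0.1   ]
post0 0.59 [105. 158.] [ 0.4711 -0.0254  0.1   ]
bay 0.77 [207. 125.] [ 0.5155 -0.0972  0.05  ]
bay 0.31 [236. 207.] [ 0.4393 -0.1393  0.05  ]
axis 0.87 [181.  43.] [ 0.5845 -0.0613  0.05  ]
axis 0.2 [573. 146.] [ 0.5832 -0.4664  0.05  ]
pointer 0.64 [236. 209.] [ 0.4368 -0.1399  0.048 ]
walnut 0.91 [415. 229.] [ 0.4491 -0.3482  0.005 ]
walnut 0.89 [375. 314.] [ 0.3254 -0.3339  0.005 ]
walnut 0.83 [442. 119.] [ 0.5792 -0.3384  0.005 ]
green_pad 0.98 [412. 226.] [ 0.451 -0.346  0.   ]
```

View pics/w6.png

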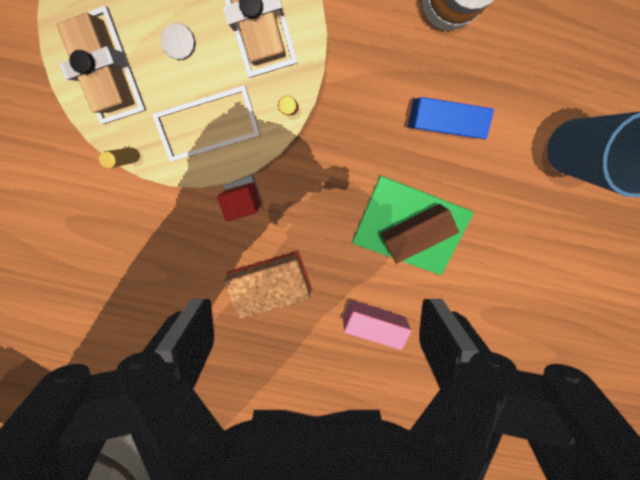

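The bay at (207,125) lines up with the axis (181,43) and the pointer (236,207). I now get the walnut's pose from its top-face outline.

Run:
```python
import cv2
im=cv2.imread('pics/w6.png')
cv2.imwrite('pics/crop6.png',cv2.resize(im[170:280,350:480],None,fx=6,fy=6,interpolation=cv2.INTER_CUBIC))
cv2.imwrite('pics/crop6b.png',cv2.resize(im[75:170,140:270],None,fx=6,fy=6,interpolation=cv2.INTER_CUBIC))
```

```text
(no output)
```

View pics/crop6.png

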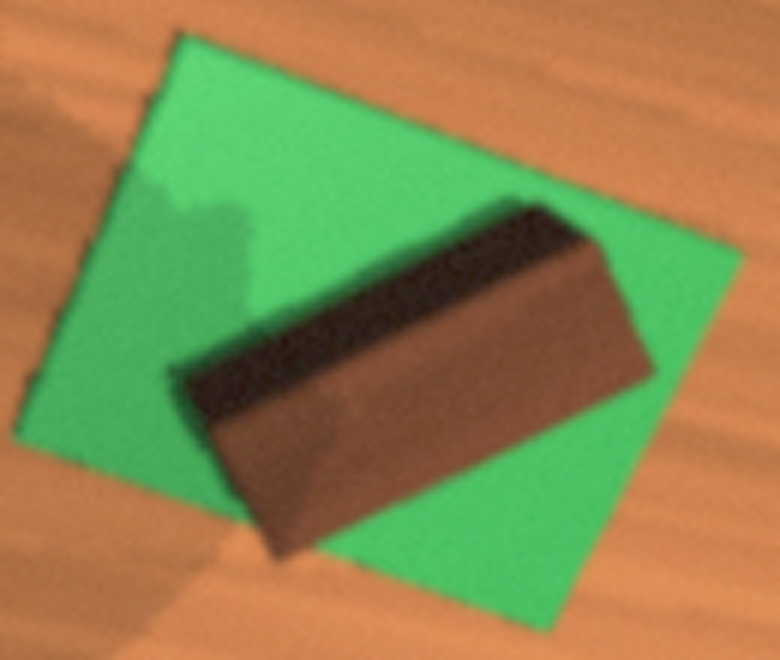

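View pics/crop6b.png

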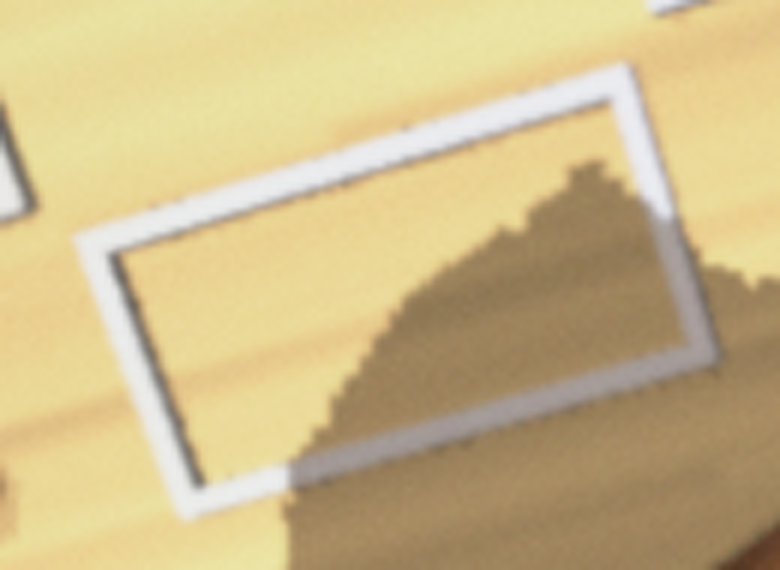

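```bash
cat > quad.py <<'E'
from h import *
def quad(c,T,px,z):
    W=np.array([at(c,p,z,T)[:2] for p in px]);n=np.roll(W,-1,0)-W
    L=np.hypot(n[:,0],n[:,1]);ctr=W.mean(0)
    v=(n[0]-n[2]) ; w=(n[1]-n[3])
    print('lens',L.round(4),'ctr',ctr.round(4),'dir01',np.degrees(np.arctan2(v[1],v[0])).round(1),'dir12',np.degrees(np.arctan2(w[1],w[0])).round(1));return ctr
E
python3 - <<'E'
from quad import *
c=bot.camera('wrist');M=np.load('T6.npy');T=(M[:,3],M[:,:3])
f=lambda P,o:np.array(P)/6+o
quad(c,T,f([(208,428),(598,238),(657,372),(280,560)],[350,170]),.039)
b=quad(c,T,f([(78,238),(630,65),(718,355),(188,518)],[140,75]),.056)
print(pose()[1].round(3),bot.get_obs()['q'].round(1))
E
```

```text
lens [0.0791 0.0294 0.0784 0.0309] ctr [ 0.4503 -0.3477] dir01 -48.4 dir12 -137.3
lens [0.0957 0.0465 0.0948 0.0474] ctr [ 0.5165 -0.0983] dir01 -61.0 dir12 -151.1
[[ 0.     0.228 -0.974]
 [ 0.    -0.974 -0.228]
 [-1.    -0.    -0.   ]] [-25.2   2.1  12.4 100.4   0.  141.7]
```

```bash
python3 -m handwheel '[[-10,0,0,0,0.02,0.01,-1],[-20,0,0,0,0.05,0.02,-1],[-30,0,0,0,0.08,0.03,-1],[-40,0,0,0,0.11,0.04,-1],[-50,0,0,0.01,0.12,0.048,-1],[-60,0,0,0.03,0.12,0.048,-1],[-70,0,0,0.06,0.12,0.048,-1],[-80,0,0,0.09,0.12,0.048,-1],[-90,0,0,0.12,0.12,0.048,-0.8],[-100,0,0,0.13,0.12,0.048,-0.6],[-110,0,0,0.13,0.12,0.048,-0.4],[-118.5,0,0,0.13,0.12,0.048,-0.3],[-118.5,0,0,0.13,0.12,0.048,-0.3],[-118.5,0,0,0.13,0.12,0.048,-0.3]]'
python3 - <<'E'
from h import *
T=pose();c=bot.camera('wrist');save(c,'w7');print(T[0],T[1].round(3),bot.get_obs()['q'].round(1));np.save('T7.npy',np.hstack([T[1],T[0][:,None]]))
E
```

```text
time: 14.4
ee_pos: [0.4502, -0.3487, 0.1683]
tcp_rot: [58.2, 90.0, 9.7]
wrist_force: [-0.6, 0.6, -0.6]
opening: 0.0552
[ 0.45023772 -0.34865091  0.16827741] [[ 0.     0.749  0.662]
 [ 0.     0.662 -0.749]
 [-1.     0.     0.   ]] [-37.7   6.8   2.9  86.2  -0.   10.7]
```

View pics/w7.png

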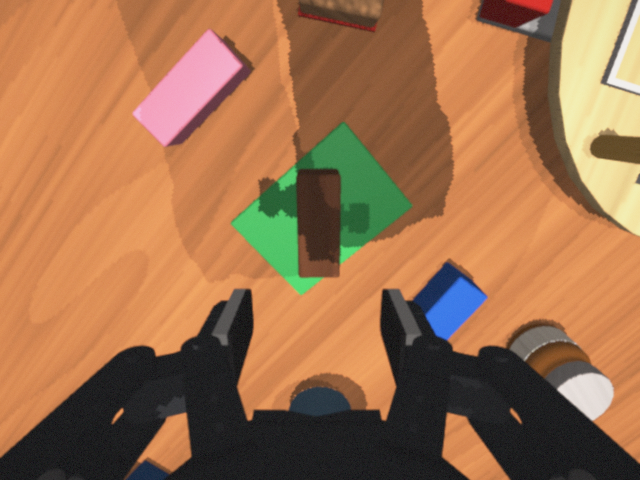

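Run:
```python
import cv2
im=cv2.imread('pics/w7.png')
cv2.imwrite('pics/crop7.png',cv2.resize(im[155:295,250:390],None,fx=5,fy=5,interpolation=cv2.INTER_CUBIC))
```

```text
(no output)
```

View pics/crop7.png

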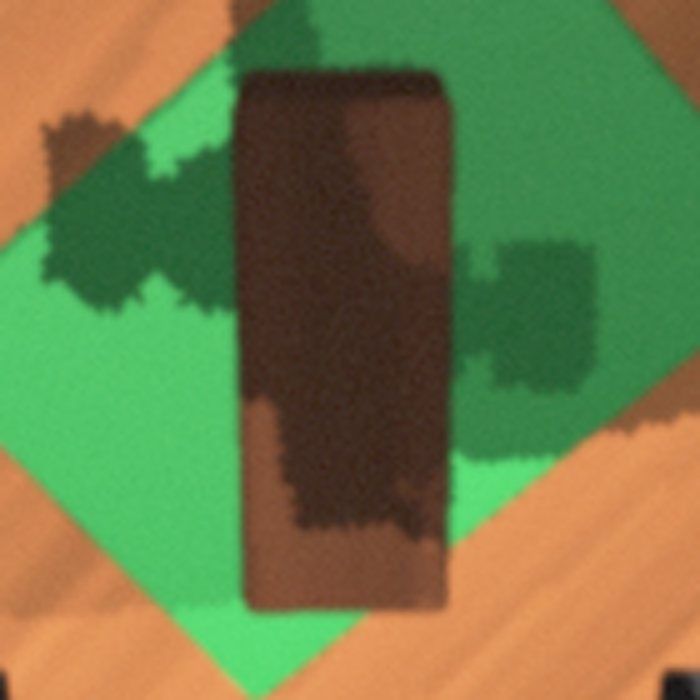

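Run:
```python
from quad import *
c=bot.camera('wrist');M=np.load('T7.npy');T=(M[:,3],M[:,:3])
k=quad(c,T,np.array([(236,98),(455,98),(447,608),(243,610)])/5+[250,155],.039)
print(T[1].T@(np.array([*k,.036])-T[0]))
```

```text
lens [0.0308 0.0783 0.0314 0.0786] ctr [ 0.4501 -0.3465] dir01 41.9 dir12 -48.4
[ 0.13227741  0.00125919 -0.00169307]
```

```bash
python3 -m handwheel '[[0,0,0,0.05,0.001,-0.0015,-0.3],[0,0,0,0.09,0.001,-0.0015,-0.3],[0,0,0,0.12,0.001,-0.0015,-0.3],[0,0,0,0.132,0.001,-0.0015,-0.3],[0,0,0,0.132,0.001,-0.0015,-0.3],[0,0,0,0.132,0.001,-0.0015,0],[0,0,0,0.132,0.001,-0.0015,0.4],[0,0,0,0.132,0.001,-0.0015,0.8],[0,0,0,0.132,0.001,-0.0015,1],[0,0,0,0.132,0.001,-0.0015,1],[0,0,0,0.132,0.001,-0.0015,1]]' 40
python3 -c "
from h import *
print(pose()[0],bot.get_obs()['wrist_force'])"
```

```text
time: 15.88
ee_pos: [0.4508, -0.3474, 0.0379]
tcp_rot: [10.3, 89.8, -38.1]
wrist_force: [-1.0, 0.1, 5.7]
opening: 0.0314
[ 0.45075977 -0.34742796  0.03794732] [-1.0137246   0.10550524  5.69014373]
```

```bash
python3 -m handwheel '[[0,0,0,-0.01,0,0,1],[0,0,0,-0.03,0,0,1],[0,0,0,-0.06,0,0,1],[0,0,0,-0.09,0,0,1],[0,0,0,-0.11,0,0,1],[0,0,0,-0.12,0,0,1],[0,0,0,-0.12,0,0,1],[0,0,0,-0.12,0,0,1]]'
python3 - <<'E'
from h import *
T=pose();c=bot.camera('wrist');save(c,'w8');print(T[0],T[1].round(3),bot.get_obs()['wrist_force'])
for z in (-.04,.04): print(proj(c,T[0]+T[1]@[-.003,-.016,z],T),proj(c,T[0]+T[1]@[-.003,.016,z],T))
# project predicted blank top corners
E
```

```text
time: 16.88
ee_pos: [0.4497, -0.3466, 0.1553]
tcp_rot: [-170.1, 89.9, 141.6]
wrist_force: [-0.6, -0.8, -0.7]
opening: 0.0309
[ 0.44971183 -0.34659129  0.15532277] [[-0.001  0.747  0.665]
 [ 0.001  0.665 -0.747]
 [-1.    -0.    -0.001]] [-0.51898089 -0.13409334 -0.20320148]
[273.07268323 231.35296083] [363.86126253 231.45155328]
[280.22664545 411.35760262] [355.57890372 411.42422796]
```

View pics/w8.png

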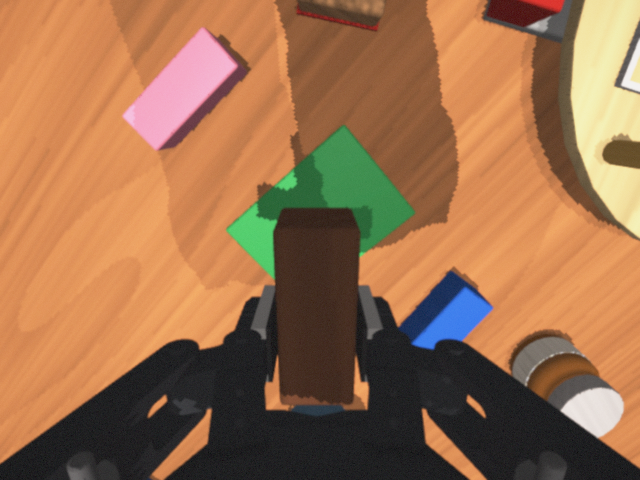

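Run:
```python
import cv2
im=cv2.imread('pics/w8.png')
cv2.imwrite('pics/crop8.png',cv2.resize(im[195:420,240:395],None,fx=3.5,fy=3.5,interpolation=cv2.INTER_CUBIC)*2)
```

```text
(no output)
```

View pics/crop8.png

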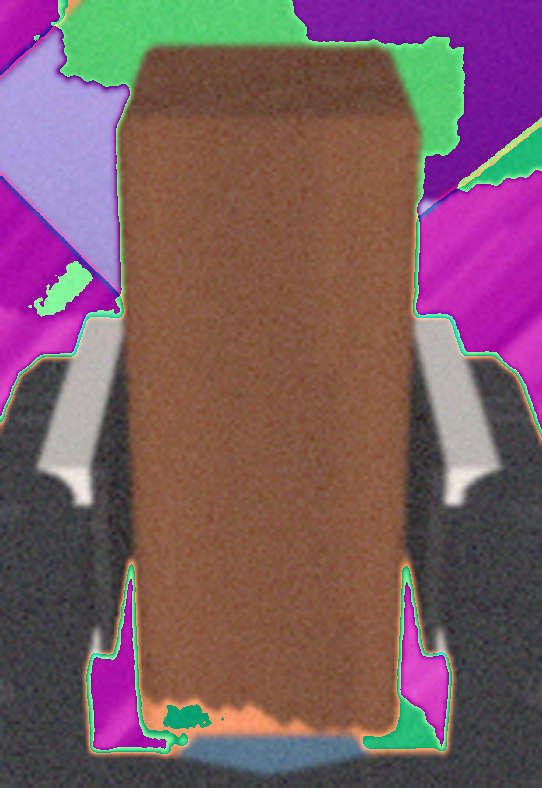

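Run:
```python
from h import *
from scipy.optimize import least_squares
c=bot.camera('wrist');T=pose()
obs=np.array([[273.7,228.7],[360,229],[281.4,405.5],[354.3,405.5],[282.9,207.9],[352,207.9]])
def res(p):
    xt,y,z,th,w=p;o=[]
    for (dx,yy,zz) in [(0,-16,-40),(0,16,-40),(0,-16,40),(0,16,40),(34,-16,-40),(34,16,-40)]:
        dx=dx/1000;zz=zz/1000
        X=[xt+dx*np.cos(th)-zz*np.sin(th),y+yy/1000*w,z+zz*np.cos(th)+dx*np.sin(th)]
        o.append(proj(c,T[0]+T[1]@X,T))
    return (np.array(o)-obs).ravel()
for fixw in (1,0):
    s=least_squares(lambda q:res([*q[:4],1 if fixw else q[4]]),[-.003,0,0,0,1]);print(s.x.round(4),s.fun.reshape(-1,2).round(1))
```

```text
[ 1.70e-03 -3.00e-04  6.00e-04  1.39e-02  1.00e+00] [[ 0.2 -0. ]
 [ 1.2 -0.2]
 [-1.  -0.3]
 [-0.4 -0.2]
 [-0.5  0.3]
 [ 0.3  0.4]]
[ 1.200e-03 -3.000e-04  4.000e-04  9.600e-03  9.861e-01] [[ 0.6  0.1]
 [ 0.8 -0.1]
 [-0.5 -0. ]
 [-0.9  0. ]
 [-0.2  0. ]
 [-0.1  0.1]]
```

The fit puts the blank centred in the grip to about 0.5 mm, with 0.01 rad tilt. I hover offset beside the bay so the wrist camera can see the bay with the blank held.

```bash
python3 -m handwheel '[[0,0,0,-0.02,0.01,-0.003,1],[4,0,0,-0.03,0.04,-0.01,1],[8,0,0,-0.03,0.08,-0.02,1],[12.5,0,0,-0.03,0.12,-0.03,1],[12.5,0,0,-0.03,0.16,-0.043,1],[12.5,0,0,-0.03,0.185,-0.05,1],[12.5,0,0,-0.03,0.195,-0.0535,1],[12.5,0,0,-0.03,0.195,-0.0535,1],[12.5,0,0,-0.03,0.195,-0.0535,1],[12.5,0,0,-0.03,0.195,-0.0535,1]]'
python3 - <<'E'
from h import *
T=pose();c=bot.camera('wrist');save(c,'w9');print(T[0],T[1].round(3),bot.get_obs()['opening']);np.save('T9.npy',np.hstack([T[1],T[0][:,None]]))
for k,z in (('post0',.1),('bay',.05),('axis',.05),('pointer',.048)):
  for r in bot.tip_of(k,c)[:5]:
        px=(r['centre'][0]*640,r['centre'][1]*480);print(k,round(r['conf'],2),np.round(px),np.round(at(c,px,z,T),4))
E
```

```text
time: 18.23
ee_pos: [0.5597, -0.1781, 0.1863]
tcp_rot: [-32.8, 90.0, -93.7]
wrist_force: [-0.7, 0.1, -0.2]
opening: 0.0314
[ 0.55968624 -0.17808475  0.18633385] [[-0.     0.874  0.486]
 [-0.     0.486 -0.874]
 [-1.    -0.     0.   ]] 0.031232146826234347
post0 0.72 [573. 241.] [ 0.6983 -0.0943  0.1   ]
post0 0.34 [372. 380.] [ 0.6417 -0.2454  0.1   ]
bay 0.69 [319.  97.] [ 0.5158 -0.0967  0.05  ]
axis 0.55 [435. 104.] [ 0.587  -0.0611  0.05  ]
pointer 0.79 [196.  99.] [ 0.4415 -0.139   0.048 ]
pointer 0.35 [78. 98.] [ 0.3672 -0.1775  0.048 ]
```

View pics/w9.png

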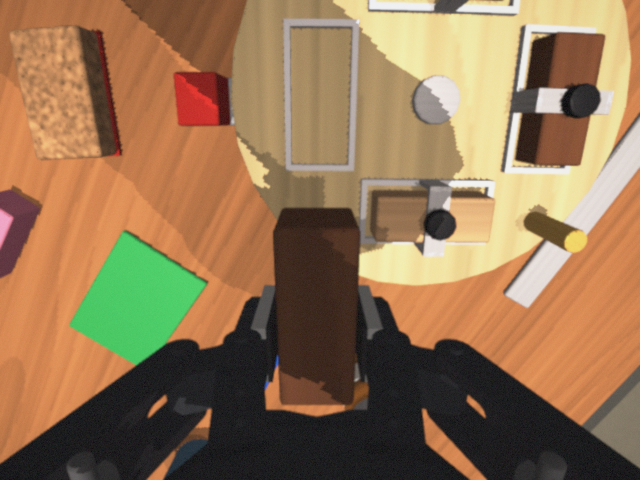

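Run:
```python
import cv2
im=cv2.imread('pics/w9.png')
cv2.imwrite('pics/crop9.png',cv2.resize(im[5:185,260:385],None,fx=4,fy=4,interpolation=cv2.INTER_CUBIC))
```

```text
(no output)
```

View pics/crop9.png

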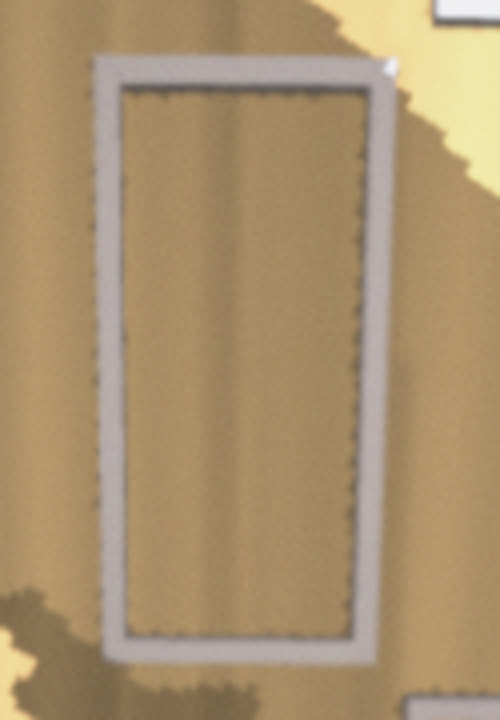

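Run:
```python
from quad import *
c=bot.camera('wrist');M=np.load('T9.npy');T=(M[:,3],M[:,:3])
for P in ([(93,57),(397,57),(376,663),(103,662)],[(122,88),(370,90),(352,637),(127,637)]):
  for z in (.056,.052):
    k=quad(c,T,np.array(P)/4+[260,5],z)
    print(T[1].T@(np.array([*k,.083])-T[0]))
print(np.degrees(np.arctan2(T[1][1,1],T[1][0,1])))
```

```text
lens [0.0482 0.096  0.0481 0.0958] ctr [ 0.517  -0.0973] dir01 29.1 dir12 -61.2
[ 0.10332558  0.00199465 -0.09132719]
lens [0.0489 0.0975 0.0489 0.0973] ctr [ 0.517  -0.0971] dir01 29.1 dir12 -61.2
[ 0.10332556  0.00203767 -0.09154946]
lens [0.0395 0.0867 0.0394 0.0869] ctr [ 0.5171 -0.0974] dir01 29.0 dir12 -61.4
[ 0.10332559  0.00207528 -0.0912239 ]
lens [0.0401 0.088  0.0401 0.0883] ctr [ 0.5171 -0.0972] dir01 29.0 dir12 -61.4
[ 0.10332556  0.00211958 -0.09144454]
29.09315001653205
```

```bash
python3 -m handwheel '[[0,0,0,0,0.001,-0.03,1],[0,0,0,0,0.0023,-0.06,1],[0,0,0,0,0.0023,-0.085,1],[0,0,0,0,0.0023,-0.0918,1],[0,0,0,0.03,0.0023,-0.0918,1],[0,0,0,0.055,0.0023,-0.0918,1],[0,0,0,0.065,0.0023,-0.0918,1],[0,0,0,0.065,0.0023,-0.0918,1],[0,0,0,0.065,0.0023,-0.0918,1]]'
python3 - <<'E'
from h import *
T=pose();c=bot.camera('wrist');save(c,'w10');print(T[0],T[1].round(3));np.save('T10.npy',np.hstack([T[1],T[0][:,None]]))
C=np.array([.517,-.0973]);u=np.array([.8745,.485]);v=np.array([.485,-.8745])
for a,b in((-24,-48),(24,-48),(24,48),(-24,48)): print(proj(c,[*(C+u*a/1e3+v*b/1e3),.056],T).round(1))
c=bot.camera('top');save(c,'top10');c=bot.camera('side');save(c,'side10')
E
```

```text
time: 19.65
ee_pos: [0.5179, -0.0962, 0.1224]
tcp_rot: [49.8, 89.9, -11.0]
wrist_force: [-0.1, -0.6, -1.2]
opening: 0.0309
[ 0.51791808 -0.09618411  0.12235618] [[ 0.001  0.873  0.487]
 [-0.     0.487 -0.873]
 [-1.     0.001  0.001]]
[270.1 178.8]
[360.5 179.1]
[354.  335.5]
[275.8 335.3]
```

View pics/w10.png

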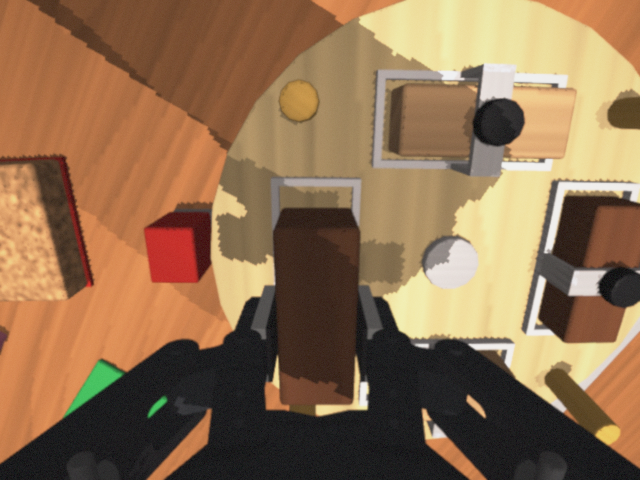

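```bash
python3 -m handwheel '[[0,0,0,0.015,-0.0004,0,1],[0,0,0,0.027,-0.0004,0,1],[0,0,0,0.032,-0.0004,0,1],[0,0,0,0.035,-0.0004,0,1],[0,0,0,0.037,-0.0004,0,1],[0,0,0,0.037,-0.0004,0,1]]'
python3 - <<'E'
from h import *
T=pose();c=bot.camera('wrist');save(c,'w11');print(T[0],bot.get_obs()['wrist_force'],bot.get_obs()['torque'])
E
```

```text
time: 20.55
ee_pos: [0.5171, -0.0961, 0.0844]
tcp_rot: [61.6, 90.0, 0.8]
wrist_force: [-0.0, 0.5, -1.0]
opening: 0.0313
[ 0.51709858 -0.09613604  0.0844122 ] [-0.2464996   0.57676148 -0.2888396 ] [-0.03709645 -0.01963972 -0.03298063]
```

View pics/w11.png

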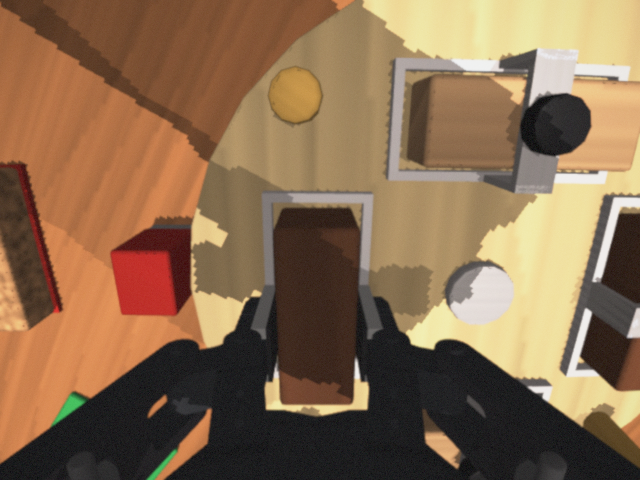

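The blank sits symmetrically inside the rim, with rim inner edges at 273 and 362 and blank bottom edges at 283 and 352. There is no contact force yet, so I lower the last bit.

```bash
python3 -m handwheel '[[0,0,0,0.001,0,0,1],[0,0,0,0.0015,0,0,1],[0,0,0,0.0015,0,0,1]]';python3 -m handwheel '[[0,0,0,0.0007,0,0,1],[0,0,0,0.0007,0,0,1]]'
```

```text
time: 20.98
ee_pos: [0.5171, -0.0961, 0.083]
tcp_rot: [53.4, 90.0, -7.4]
wrist_force: [-0.4, 0.8, 1.4]
opening: 0.0312
time: 21.22
ee_pos: [0.5171, -0.0961, 0.0829]
tcp_rot: [48.7, 90.0, -12.1]
wrist_force: [-2.8, 0.8, 7.5]
opening: 0.0311
```

Contact force is 7.5 N, so the blank is on the bay floor. Next I release and lift.

```bash
python3 -m handwheel '[[0,0,0,0,0,0,0.2],[0,0,0,0,0,0,0.1],[0,0,0,0,0,0,0],[0,0,0,0,0,0,-0.1],[0,0,0,0,0,0,-0.1],[0,0,0,-0.01,0,0,-0.1],[0,0,0,-0.03,0,0,-0.1],[0,0,0,-0.07,0,0,-0.1],[0,0,0,-0.11,0,0.03,-0.1],[0,0,0,-0.14,0,0.07,-0.1],[0,0,0,-0.14,0,0.1,-0.1],[0,0,0,-0.14,0,0.1,-0.1],[0,0,0,-0.14,0,0.1,-0.1]]'
python3 - <<'E'
from h import *
T=pose();c=bot.camera('wrist');save(c,'w12');print(T[0],bot.get_obs()['wrist_force']);np.save('T12.npy',np.hstack([T[1],T[0][:,None]]))
for k,z in (('post0',.1),('bay',.05),('axis',.05),('pointer',.048),('walnut',.05)):
  for r in bot.tip_of(k,c)[:5]:
        px=(r['centre'][0]*640,r['centre'][1]*480);print(k,round(r['conf'],2),np.round(px),np.round(at(c,px,z,T),4))
c=bot.camera('top');save(c,'top12')
E
```

```text
time: 22.85
ee_pos: [0.5654, -0.183, 0.2221]
tcp_rot: [-154.1, 90.0, 145.1]
wrist_force: [-0.5, -0.3, 0.0]
opening: 0.0471
[ 0.56539168 -0.18304812  0.22209184] [-0.46415469 -0.0967921  -0.60927342]
post0 0.95 [537. 215.] [ 0.6964 -0.0941  0.1   ]
post0 0.7 [206.  92.] [ 0.4559 -0.135   0.1   ]
post0 0.65 [308. 213.] [ 0.5521 -0.1736  0.1   ]
post0 0.18 [319.  89.] [ 0.5188 -0.0983  0.1   ]
bay 0.7 [537. 214.] [ 0.731  -0.0888  0.05  ]
axis 0.96 [417.  94.] [ 0.5856 -0.0599  0.05  ]
pointer 0.94 [204.  93.] [ 0.4399 -0.1404  0.048 ]
walnut 0.89 [ 38. 213.] [ 0.3509 -0.3003  0.05  ]
walnut 0.75 [258. 331.] [ 0.5717 -0.31    0.05  ]
```

View pics/w12.png

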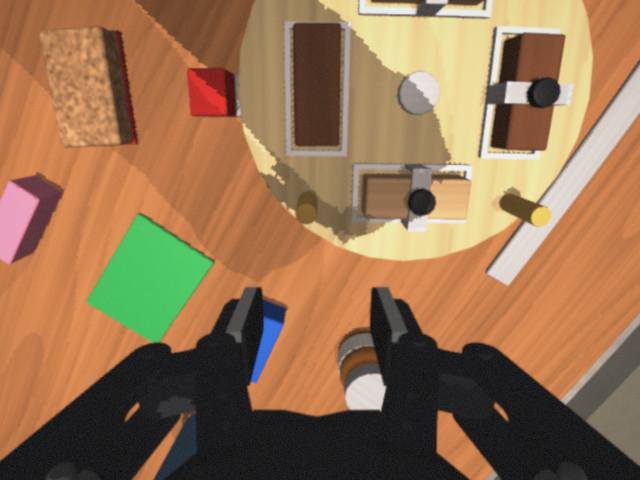

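View pics/top12.png

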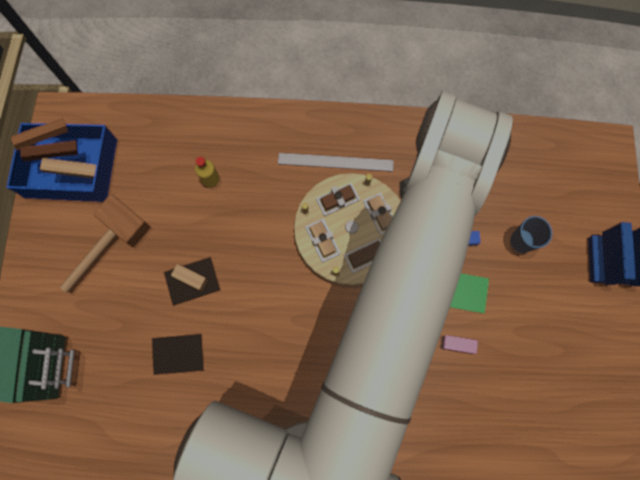

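Run:
```python
import cv2
im=cv2.imread('pics/w12.png')
cv2.imwrite('pics/crop12.png',cv2.resize(im[10:165,270:360],None,fx=5,fy=5,interpolation=cv2.INTER_CUBIC))
```

```text
(no output)
```

View pics/crop12.png

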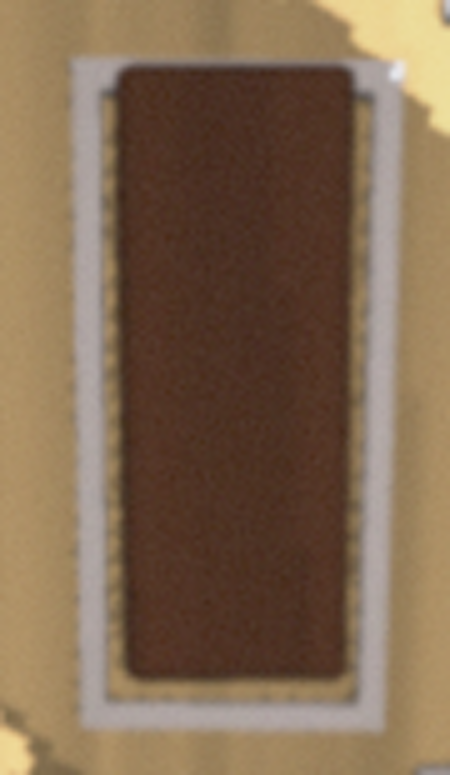

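Run:
```python
from quad import *
c=bot.camera('wrist');M=np.load('T12.npy');T=(M[:,3],M[:,:3])
w=quad(c,T,np.array([(117,66),(355,66),(345,678),(127,678)])/5+[270,10],.084)
b=quad(c,T,np.array([(70,57),(402,58),(384,732),(82,730)])/5+[270,10],.056)
print((T[1].T@np.array([*(w-b),0])).round(4))
ax=np.array([.5853,-.0600]);p=np.array([.4405,-.1398])
for d in (b-ax,p-ax):print(np.hypot(*d),np.degrees(np.arctan2(d[1],d[0])))
s=bot.get_obs();print(s['wrist_force'],s['time'])
```

```text
lens [0.0312 0.0787 0.0311 0.0787] ctr [ 0.5167 -0.0963] dir01 29.2 dir12 -60.7
lens [0.0481 0.0966 0.048  0.0964] ctr [ 0.517  -0.0973] dir01 29.0 dir12 -61.0
[ 0.      0.0002 -0.0011]
0.07780127068506573 -151.31380422958782
0.1653332392472851 -151.14062221693513
[ 0.16156691  0.03614963 -0.3888781 ] 23.25
```

The blank is within about 1 mm of the bay centre and the bay is aligned with the pointer to about 0.2°. The gripper is well clear, so I hand the job in.

```bash
python3 -c "
from workcell import bot
print(bot.job_done(),bot.get_obs()['time'])"
```

```text
the job is handed in; nothing more can be done
the job is handed in; nothing more can be done
```

I turned the table about 124° clockwise by one brass post, so the empty bay now faces the red pointer. I then picked the walnut blank off the green mat, laid it in that bay and released it. The job was handed in at about 23 s of the 67 s allowed; no verdict came back.

**Last checks, from the wrist camera:**
- **Table:** the bay is at -151.3° and the pointer at -151.1° about the axis, with the bay centre 77.8 mm out.
- **Blank:** it is about 0.2 mm and 1.1 mm off the bay centre and turned about 0.3° from it. It touched down with about 7.5 N on the wrist.
- **Robot:** the gripper is open and clear, with no force on the wrist.
- **Other things:** in the last top view the maple is still on its black mat. The bystanders I could see had not visibly moved; the arm hid the sanding block and jar there, but both showed in the last wrist view. I did not measure any of these positions.

**Went wrong or disagreed:**
- **Side load while turning:** halfway through, the grip on the post built up about 28 N sideways, because my arc was a few mm off the true one. I loosened the fingers to a loose cage and finished the turn without load.
- **Pointer direction:** the estimates ranged from -147.6° to -152.8°; I went by the wrist camera.
- **Detector errors:** it reported some false hits, such as the pointer taken for a post, which I set aside against the pictures.

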